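Run the probe boom out to its next hole

TASK

Run the telescopic probe boom out by one hole so that its probe head comes over the glass dish: press the black spring button to free the inner tube, slide the tube outwards, and let the button pop up fully into the next hole. Do not strain the button against the edge of a hole, leave it let go, and leave the dish and the other things on the bench undisturbed.

Things in the scene. Friction and masses are not known exactly. Their poses are not given: they have to be found in the camera images.
- stand: Fixed, heavy: blue base plate 200 x 130 x 12 mm and a short post that carry a level rectangular aluminium outer tube (40 mm wide, 32 tall, top 130 mm above the bench). Origin: on the bench, straight below the first hole, where the button sits at the start. x axis: level along the tube, outwards (the way the boom extends); z up. The tube spans x = -115 to about +130 mm.
- first_hole (a point): Centre of the first hole in the tube's top face, 130 mm up. A slot 8 mm wide runs along the top, with holes 16 mm long and 22 mm wide in it. The next hole lies 48 to 64 mm outwards, centre to centre; just where differs from stand to stand and is not given; one more follows 52 mm on. From about 10 to 26 mm outwards the tube is a sleeve 43 mm wide, its top 131 mm up.
- button_cap (a point): Centre of the spring button's black cap, 24 mm along x 24 across x 16 mm tall, on a thin stem through the slot, sides and top free. Popped up in a hole: top 157 mm, underside 141 mm above the bench; riding between holes 5.5 to 6 mm lower. It can be pressed, pinched by its sides, or pushed along against its flank: the inner tube moves with it.
- button (a joint): Downward travel of the button (m): 0 popped up in a hole, 0.0055 to 0.006 riding under the slot between holes, 0.009 hard stop. Its 14 mm long shoulder (1 mm play each way in a hole) locks the tube unless over 6 mm down. Spring 4 N at 0, 6.3 N at the stop. Once some 16 mm off a hole it may be let go: it stays down and snaps up at the next hole, if not held down there.
- boom (a joint): How far the inner tube is run out (m): about 0 at the start, in the first hole; grows outwards, end stop at 0.118. Steel inner tube 30 mm wide, 18 mm tall; it slides along the stand's x axis against about 1.5 N of friction, stays where it is left and carries the button and probe head.
- probe_head (a point): Centre of the black clamp block (34 x 40 x 34 mm) on the outer end of the inner tube, 170 mm outwards of the button, 109 mm above the bench. A white probe barrel, 26 mm diameter, hangs from it to 54 mm above the bench, its thin tip to 38 mm.
- dish: Loose open glass dish, 90 mm diameter, 26 mm high, origin at the centre of its underside; it stands below where the probe head will come. Leave alone.
- wash_bottle: Loose white bottle, 60 mm diameter, 140 mm high, origin at the centre of its underside; stands beside the stand. Leave alone.
- sample_jar: Loose small amber jar, 48 mm diameter, 55 mm high, origin at the centre of its underside. Leave alone.
- screwdriver: Loose screwdriver 160 mm long lying on the bench, handle and shaft along its x axis. Leave alone.

How it is judged (in metres and radians):
On the way:
1. with the button down, the inner tube has been moved off the first hole (value of joint button above 0.004 m and distance of probe_head from where it was at the start of the episode above 0.011 m), for 0.1 s.
At the end, for the whole second after the job is handed in: The button stands popped up in the next hole (less than 1.5 mm down), with the inner tube and probe head run out one hole (between 45.5 and 66.5 mm from where they started), let go and at rest (value of joint button below 0.0015 m and distance of probe_head from where it was at the start of the episode between 0.0455 and 0.0665 m and x of probe_head in the frame of stand above 0.2 m and velocity of joint button below 0.01 m/s and linear speed of dish below 0.02 m/s); the robot touches nothing.
It fails at once if the button's shoulder is strained against a hole's edge or the slot with more than 25 N (contact force between button and stand above 25 N).
It fails at once if the glass dish is moved by more than 20 mm (distance of dish from where it was at the start of the episode above 0.02 m).
It fails at once if the wash bottle is moved by more than 20 mm (distance of wash_bottle from where it was at the start of the episode above 0.02 m).
It fails at once if the sample jar is moved by more than 20 mm (distance of sample_jar from where it was at the start of the episode above 0.02 m).
It fails at once if the screwdriver is moved by more than 20 mm (distance of screwdriver from where it was at the start of the episode above 0.02 m).
It also fails if it takes over 45 s, if anything falls off the work surface, if the arm or the gripper's body presses on something with over 40 N, if the wrist force passes 120 N, or if a joint passes its speed limit or range.

ROBOT

A 6-joint arm with a two-finger parallel gripper is mounted at the origin on the work surface. World frame = base frame: x ahead of the robot, y to its left, z up, the work surface at z = 0. Lengths are in m, angles in degrees, forces in N, time in s.
With the tool pointing down it reaches from about 0.35 to 0.975 m from the base axis. Payload 7.1 kg.
Tool frame: the origin (TCP) lies midway between the tips of the shut fingers; the grasp point (between the pads) lies 19 mm behind it; z points along the fingers, y is the direction in which the jaws open and shut (so a half turn about z gives the same grasp; the last joint's range is limited). The gripper opens to 88 mm and grips with 3 to 60 N. Pads are 20 mm wide; open, the fingers measure 115 mm over their backs; the gripper's body (75 mm by 178 mm) begins 61 mm behind the grasp point.
Start: joints at [-65.833, 24.242, 93.386, -0, 62.372, -1.089], TCP at [0.267, -0.565, 0.223] pointing down, gripper open.
Joint ranges: [-172.04, 172.04], [-51.8, 120.97], [4.93, 147.93], [-75.15, 255.16], [6.16, 154.13], [-145.62, 145.62]. Speed limits (degrees/s): [136.94, 136.94, 172.46, 180, 180, 180].

INTERFACE

Orientations are given as [roll, pitch, yaw] about the fixed x, y, z axes, in that order (R = Rz(yaw) Ry(pitch) Rx(roll)).
In Python, from rig import arm gives the robot as it stands. The module is installed in compiled form; this text tells all that it offers.
- The arm moves only by the tool arm_command, never from a script. Its argument "motion" is text: rows parted by semicolons, each of 7 numbers parted by spaces: the shift along the tool's x, y, z as a fraction of full scale, then the turn, a rotation vector about the tool's x, y, z as a fraction of full scale, then the closure, from 0 (fully open) to 1 (shut). A call has 1 to 20 rows; each row is the pose to reach, as a shift and turn from the pose commanded when the call began, along the tool's axes at that moment; what a row does not reach only later rows make up. Full scale, the value 1, is 0.25 m for a shift and 120 degrees for a turn. A row lasts 1/10 s, in which the tool goes at most 50 mm and 8.59 degrees, less where a joint would pass 70% of its speed; a pose out of reach is approached as far as the arm can. A call with a number of a shift or a turn outside -1 to 1 is refused whole. A call with a gripper value outside its range is refused whole. The fingers move at their own pace and stop on an object; "squeeze" is the grip in N (left out, the last holds). Time passes only in rows, so rows that repeat a pose let the fingers close. It gives the time, the measured TCP pose, the force and the opening at its end, in the units of the state.
- arm.sense(): the state, without advancing time (a new reading comes with each control period).
- arm.grab_frame(name): name is "side" or "top"; returns the picture (400x640x3 uint8, red, green, blue); there is no depth.
- arm.get_calibration(name): a dict with "mtx" (3x3 intrinsics, pixels), "dist" ([k1, k2, p1, p2, k3] as OpenCV has them; the pictures are not rectified), "extrinsics" (4x4, takes a point from world to camera coordinates). Camera axes: x right, y up, looking along -z (the intrinsics and any distortion apply to the point x, -y, -z); pixel columns grow to the right and rows downward; lengths in m; the calibration is good to about 2 mm. A picture is of the moment at which its call begins. get_calibration takes no time and is no camera call.
- arm.job_done(): hands the job in, once; it reports no verdict.
The state is a dict: "clock": time; "q": joint angles; "dq": joint speeds; "tau": joint torques, N m; "ee_pos": TCP position; "orientation": TCP orientation; "ft_force": force on the tool from outside, world axes, zero at the start; "moment": the same for the moment, N m; "opening": finger opening in m.
Only numpy, scipy, OpenCV 4.12 (cv2) and the standard library are available. Lean on these libraries where they do the work, as an engineer would, in place of code of your own. Each camera call takes 0.05 s, during which the arm holds its last target.

## Working session

There is one attempt and no reset: what is moved stays moved. The work goes in short steps, Python scripts to look and compute and a tool call to move; the robot and the scene stay as the last step left them, time stands still between calls to the robot, and variables do not carry over. Pictures are saved under pics/ and viewed, and the job is handed in when it is done.

Besides the shell and the picture viewer there is one more tool, called as a command line: name --argument value ..., lists and objects as JSON in quotes. arm_command: Moves the arm, as the interface text tells. Shift numbers are shares of 0.25 m and turn numbers shares of 120 degrees, none past 1 either way. Its arguments: {"type":"object","properties":{"motion":{"type":"string"},"squeeze":{"type":"number"}},"required":["motion"]}

```bash
mkdir -p pics; ls; python3 - <<'E'
from rig import arm
import cv2
print(arm.sense())
for n in("side","top"):
    c=arm.get_calibration(n);print(n,c)
    f=arm.grab_frame(n);cv2.imwrite(f"pics/{n}0.png",f[:,:,::-1])
E
```

```text
pics
{'clock': 0.0, 'q': array([-6.58334374e+01,  2.42847160e+01,  9.34322343e+01,  3.89337385e-04,
        6.23702032e+01, -1.08999092e+00]), 'dq': array([-0.06448663, -0.07628722,  0.10770749,  0.02961695,  0.06395085,
        0.04974817]), 'tau': array([ 2.45577894e-04, -5.44630086e+01, -2.73660940e+01,  6.44019339e-02,
        2.28225742e-02, -1.12411969e-04]), 'ee_pos': array([ 0.26645403, -0.56474155,  0.22189308]), 'orientation': array([-1.79912869e+02, -2.00250089e-03,  2.52563712e+01]), 'ft_force': array([-0.61587072, -0.21754869, -0.17329533]), 'moment': array([ 0.05051444, -0.03111873,  0.01982767]), 'opening': 0.08802829847005746}
side {'mtx': array([[458.60434911,   0.        , 318.69680077],
       [  0.        , 458.60434911, 198.36607692],
       [  0.        ,   0.        ,   1.        ]]), 'dist': array([-0.10041393,  0.        ,  0.        ,  0.        ,  0.        ]), 'extrinsics': array([[-0.74674764, -0.66510648,  0.00115221,  0.47013286],
       [ 0.49929761, -0.55943975,  0.66161096, -0.38720092],
       [-0.43939715,  0.49463172,  0.74984639, -0.86067709],
       [ 0.        ,  0.        ,  0.        ,  1.        ]])}
top {'mtx': array([[391.13209125,   0.        , 316.01110475],
       [  0.        , 391.13209125, 198.93308699],
       [  0.        ,   0.        ,   1.        ]]), 'dist': array([0.02972827, 0.        , 0.        , 0.        , 0.        ]), 'extrinsics': array([[ 0.00538438, -0.99993421,  0.01012872,  0.01377908],
       [ 0.9938405 ,  0.00647219,  0.11063079, -0.63144657],
       [-0.11068907,  0.00947065,  0.99380996, -0.70546759],
       [ 0.        ,  0.        ,  0.        ,  1.        ]])}
```

View pics/side0.png

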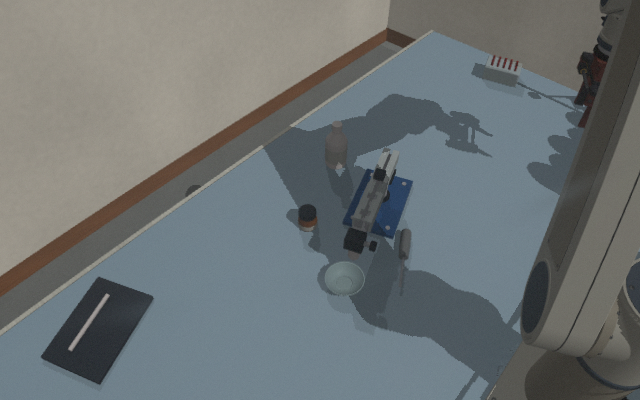

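View pics/top0.png

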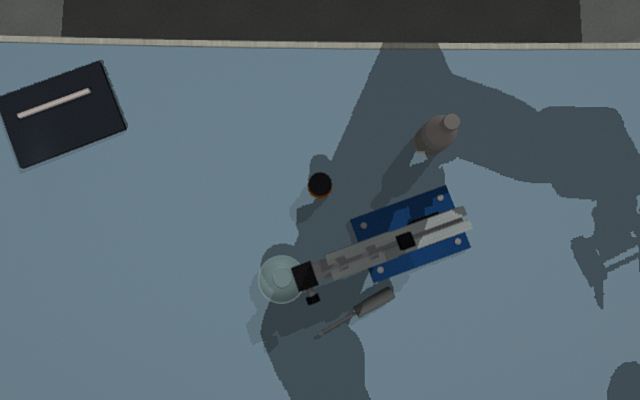

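The side view shows the boom with its cap near (380,174) and its head near (355,240). In the top view the cap is near (405,241), the head near (305,276), the dish near (282,279) and the bottle near (437,133). I'll zoom in.

```bash
python3 - <<'E'
import cv2
f=cv2.imread("pics/top0.png")[170:340,250:490];g=cv2.resize(f,None,fx=3.3,fy=3.3,interpolation=cv2.INTER_CUBIC)
cv2.imwrite("pics/topz.png",cv2.convertScaleAbs(g,alpha=1.5))
f=cv2.imread("pics/side0.png")[110:310,290:450];g=cv2.resize(f,None,fx=3,fy=3,interpolation=cv2.INTER_CUBIC)
cv2.imwrite("pics/sidez.png",cv2.convertScaleAbs(g,alpha=1.5))
E
```

```text
(no output)
```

View pics/topz.png

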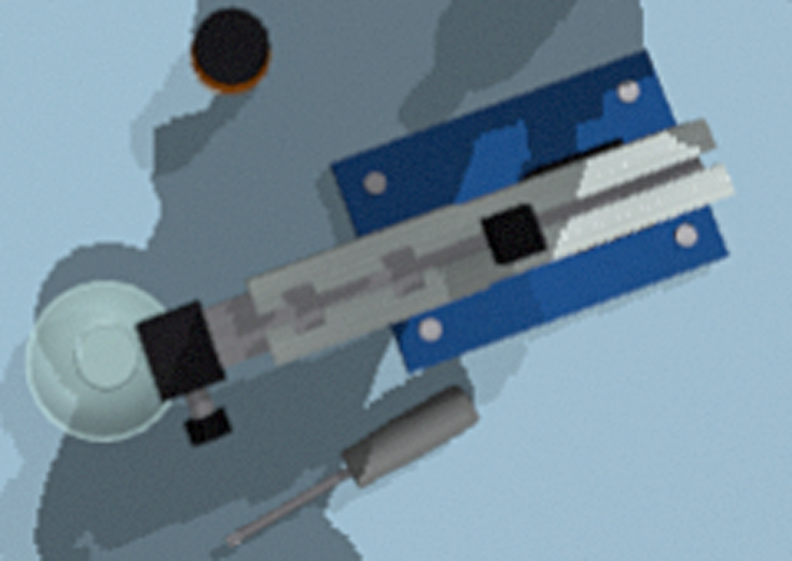

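View pics/sidez.png

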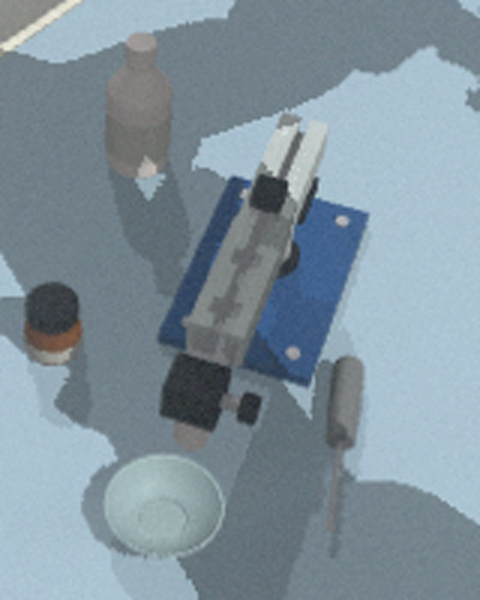

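```bash
cat > h.py <<'E'
import numpy as np,cv2
from rig import arm
def ray(n,px):
    c=arm.get_calibration(n);u=cv2.undistortPoints(np.array([[px]],float),c["mtx"],c["dist"])[0,0]
    E=c["extrinsics"];R=E[:3,:3];t=E[:3,3]
    d=R.T@np.array([u[0],-u[1],-1]);return -R.T@t,d/np.linalg.norm(d)
def plane(n,px,z):
    o,d=ray(n,px);return o+d*(z-o[2])/d[2]
def proj(n,P):
    c=arm.get_calibration(n);E=c["extrinsics"];p=E[:3,:3]@np.array(P)+E[:3,3];p=p*[1,-1,-1]
    return cv2.projectPoints(p.reshape(1,1,3),np.zeros(3),np.zeros(3),c["mtx"],c["dist"])[0].ravel()
def tri(p,q):
    a,d=ray("top",p);b,e=ray("side",q)
    s=np.linalg.lstsq(np.c_[d,-e],b-a,rcond=None)[0];A=a+s[0]*d;B=b+s[1]*e
    return (A+B)/2,np.linalg.norm(A-B)
def blobs(f,roi,thr=45):
    x0,y0,x1,y1=roi;m=(f[y0:y1,x0:x1].max(2)<thr).astype(np.uint8)
    k,l,s,c=cv2.connectedComponentsWithStats(m)
    return [(c[i]+[x0,y0],s[i,4],cv2.minAreaRect(np.argwhere(l==i)[:,::-1].astype(np.float32)),(s[i,:4]+[x0,y0,0,0]).tolist()) for i in range(1,k) if s[i,4]>30]
E
python3 - <<'E'
from h import *
for n,roi in(("top",(285,225,425,310)),("side",(340,160,400,255))):
    f=cv2.imread(f"pics/{n}0.png")
    for b in blobs(f,roi):print(n,b)
z=lambda x,y:(250+(x+.5)/3.3-.5,170+(y+.5)/3.3-.5)
P={k:plane("top",z(*p),h) for k,p,h in(("cap",(513,234),.155),("h1",(405,271),.13),("h2",(306,308),.13),("rear",(700,167),.13),("headtop",(181,350),.126),("frontL",(248,282),.13),("frontR",(275,362),.13),("rearL",(710,122),.13),("rearR",(732,195),.13),("jartop",(231,47),.055))}
for k,v in P.items():print(k,v.round(4))
for a,b in(("h1","rear"),("h2","rear"),("cap","h1"),("cap","h2"),("headtop","cap"),("frontL","rearL"),("frontR","rearR")):
    d=P[b]-P[a];print(a,b,np.degrees(np.arctan2(-d[1],-d[0]) if b in("rear","cap","rearL","rearR") else np.arctan2(d[1],d[0])).round(2),np.hypot(*d[:2]).round(4))
E
```

```text
top (array([405.23694779, 240.68273092]), np.int32(249), ((120.26712036132812, 15.712329864501953), (15.332389831542969, 16.385761260986328), 69.44395446777344), [396, 232, 20, 18])
top (array([304.29492188, 276.17578125]), np.int32(512), ((19.272830963134766, 51.279510498046875), (25.814525604248047, 20.245759963989258), 70.70995330810547), [292, 261, 26, 31])
top (array([371.47706422, 296.82568807]), np.int32(109), ((86.20642852783203, 72.52703857421875), (4.277498722076416, 40.284664154052734), 58.172550201416016), [354, 287, 36, 23])
top (array([312.61538462, 299.19230769]), np.int32(104), ((27.5689640045166, 74.17240905761719), (8.170595169067383, 13.184369087219238), 68.19859313964844), [306, 293, 14, 12])
side (array([379.30392157, 174.48039216]), np.int32(102), ((39.35000228881836, 14.450000762939453), (9.803058624267578, 10.75174331665039), 18.43494987487793), [374, 169, 12, 12])
side (array([354.88461538, 239.98461538]), np.int32(390), ((14.89999771118164, 79.79999542236328), (19.28989028930664, 21.187259674072266), 18.43494987487793), [344, 228, 23, 25])
side (array([372.59615385, 245.55769231]), np.int32(52), ((32.5, 85.5), (5.692099571228027, 8.854375839233398), 18.43494987487793), [369, 241, 8, 10])
cap [ 0.5533 -0.1212  0.155 ]
h1 [ 0.535  -0.0736  0.13  ]
h2 [ 0.5167 -0.0248  0.13  ]
rear [ 0.5872 -0.2205  0.13  ]
headtop [0.4959 0.0364 0.126 ]
frontL [0.5292 0.0037 0.13  ]
frontR [ 0.4907 -0.0096  0.13  ]
rearL [ 0.6096 -0.2263  0.13  ]
rearR [ 0.5734 -0.2358  0.13  ]
jartop [0.6572 0.0111 0.055 ]
h1 rear 109.56 0.1559
h2 rear 109.8 0.208
cap h1 111.01 0.051
cap h2 110.76 0.1031
headtop cap 110.02 0.1678
frontL rearL 109.28 0.2436
frontR rearR 110.1 0.2408
```

```bash
python3 - <<'E'
from h import *
a=plane("top",(405.24,240.68),.149);b=plane("side",(379.3,174.48),.149);print("cap",a,b,tri((405.24,240.68),(379.3,174.48)))
c=plane("top",(304.29,276.18),.109);d=plane("side",(354.88,239.98),.109);print("head",c,d,tri((304.29,276.18),(354.88,239.98)))
for p,q in((a,c),(b,d)):
    v=q-p;print(np.degrees(np.arctan2(v[1],v[0])),np.hypot(*v[:2]))
th=np.radians(109.8);u=np.array([np.cos(th),np.sin(th)]);n=np.array([-u[1],u[0]])
for k,p in(("h1",(.535,-.0736)),("h2",(.5167,-.0248)),("rear",(.5872,-.2205)),("front",(.51,-.003)),("rearm",(.5915,-.231))):
    w=np.array(p)-a[:2];print(k,w@u,w@n)
s=arm.sense();w=a[:2]-s["ee_pos"][:2];y=np.radians(s["orientation"][2]);
print("shift tool", (w@[np.cos(y),np.sin(y)])/.25,(w@[np.sin(y),-np.cos(y)])/.25,w)
E
```

```text
cap [ 0.5531376  -0.12286665  0.149     ] [ 0.55168054 -0.12163505  0.149     ] (array([ 0.55302067, -0.12354503,  0.14661717]), np.float64(0.00034332875441333313))
head [0.49368498 0.03704235 0.109     ] [0.49385029 0.03639498 0.109     ] (array([0.49364171, 0.03694469, 0.10975324]), np.float64(0.0002704493756942044))
110.39465025719875 0.1706033479503812
110.09983064858443 0.16827901956851443
h1 0.052497934008527786 0.00037684104618919265
h2 0.1046118194739828 0.0010645486100812874
rear -0.10339957038765216 0.0010234653908119049
front 0.1273925643028284 -1.6036899272715264e-05
rearm -0.11473539151872628 0.0005344262468843229
shift tool 1.7912105368174411 -1.109623996043541 [0.28665905 0.44193651]
```

arm_command --motion "0.07 -0.04 0 0 0 0.004 0; 0.2 -0.12 0 0 0 0.012 0; 0.36 -0.22 0 0 0 0.02 0; 0.52 -0.32 0 0 0 0.03 0; 0.68 -0.42 0 0 0 0.038 0; 0.8 -0.5 0 0 0 0.0438 0; 0.87 -0.54 0 0 0 0.0438 0; 0.9 -0.555 0 0 0 0.0438 0; 0.9 -0.555 0 0 0 0.0438 0"

```text
clock: 1.0
ee_pos: [0.4114, -0.3432, 0.2226]
orientation: [-180.0, 0.0, 20.1]
ft_force: [0.2, -0.4, -0.2]
opening: 0.0878
```

```bash
cat >> h.py <<'E'
CAP=np.array([.5527,-.1225]);TH=np.radians(110)
U=np.array([np.cos(TH),np.sin(TH)]);N=np.array([-U[1],U[0]])
def st(ref=CAP):
    s=arm.sense();p=s["ee_pos"];w=np.array(ref)-p[:2];y=np.radians(s["orientation"][2])
    r=-w;F=s["ft_force"]
    print("t",round(s["clock"],2),"pos",p.round(4),"rpy",s["orientation"].round(2),"along/lat mm",(r@U*1e3).round(2),(r@N*1e3).round(2),"F u,n,z",(F[:2]@U).round(2),(F[:2]@N).round(2),F[2].round(2),"open",round(s["opening"],4))
    print("to ref tool",(w@[np.cos(y),np.sin(y)])/.25,(w@[np.sin(y),-np.cos(y)])/.25)
E
python3 -c "from h import *;st()"
```

```text
t 1.0 pos [ 0.4114 -0.3432  0.2226] rpy [-1.7999e+02  1.0000e-02  2.0090e+01] along/lat mm -159.09 208.32 F u,n,z -0.43 -0.08 -0.19 open 0.0878
to ref tool 0.8343095682695739 -0.6349958474221524
```

arm_command --motion "0.07 -0.05 0 0 0 0.0008 0; 0.2 -0.15 0 0 0 0.0008 0; 0.35 -0.27 0 0 0 0.0008 0; 0.5 -0.38 0 0 0 0.0008 0; 0.65 -0.5 0 0 0 0.0008 0; 0.76 -0.58 0 0 0 0.0008 0.2; 0.82 -0.62 0 0 0 0.0008 0.3; 0.834 -0.635 0 0 0 0.0008 0.4; 0.834 -0.635 0 0 0 0.0008 0.4; 0.834 -0.635 0 0 0 0.0008 0.4" --squeeze 14

```text
clock: 2.0
ee_pos: [0.5518, -0.1247, 0.2225]
orientation: [-180.0, 0.0, 19.8]
ft_force: [0.1, -0.1, 0.5]
opening: 0.0533
```

```bash
python3 - <<'E'
from h import *
st()
for n,(x0,y0,x1,y1) in(("top",(290,150,490,320)),("side",(290,90,450,270))):
    f=arm.grab_frame(n)[:,:,::-1];cv2.imwrite(f"pics/{n}1.png",f)
    cv2.imwrite(f"pics/{n}1z.png",cv2.convertScaleAbs(cv2.resize(f[y0:y1,x0:x1],None,fx=3,fy=3,interpolation=2),alpha=1.5))
E
```

```text
t 2.0 pos [ 0.5518 -0.1247  0.2225] rpy [-1.800e+02  5.000e-02  1.983e+01] along/lat mm -1.73 1.6 F u,n,z -0.11 -0.04 0.51 open 0.0533
to ref tool 0.006368649791471664 -0.006930438157557342
```

View pics/side1z.png

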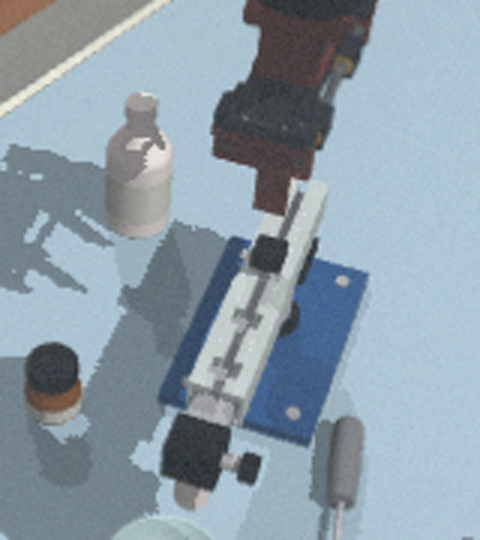

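View pics/top1z.png

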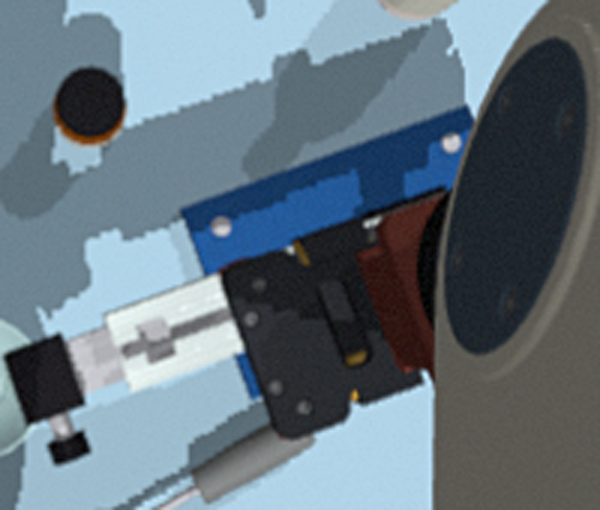

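The side view shows the fingers above the cap, with the cap at zoom (268,252) and nothing touched. The top view has the hand hiding the cap.

```bash
python3 - <<'E'
from h import *
st();s=arm.sense();print(proj("side",s["ee_pos"]),proj("side",[.5527,-.1225,.149]))
f=cv2.imread("pics/side1.png")
for b in blobs(f,(365,160,395,184),60):print(b)
E
```

```text
t 2.1 pos [ 0.5519 -0.1246  0.2227] rpy [1.80e+02 2.00e-02 1.98e+01] along/lat mm -1.71 1.46 F u,n,z 1.06 0.1 -1.08 open 0.0528
to ref tool 0.005823093631526815 -0.006866890689642039
[383.35524756 150.07686382] [379.16856613 174.06812592]
(array([379.11111111, 174.53846154]), np.int32(117), ((14.199999809265137, 14.399999618530273), (10.75174331665039, 11.384199142456055), 18.43494987487793), [373, 169, 13, 12])
```

arm_command --motion "0.006 -0.007 0.05 0 0 0 0.4; 0.006 -0.007 0.13 0 0 0 0.4; 0.006 -0.007 0.2 0 0 0 0.45; 0.006 -0.007 0.26 0 0 0 0.5; 0.006 -0.007 0.3 0 0 0 0.55; 0.006 -0.007 0.315 0 0 0 0.58; 0.006 -0.007 0.315 0 0 0 0.6; 0.006 -0.007 0.315 0 0 0 0.6"

```text
clock: 2.9
ee_pos: [0.5538, -0.1213, 0.1444]
orientation: [180.0, -0.0, 19.9]
ft_force: [-0.2, 0.5, 0.2]
opening: 0.0354
```

```bash
cat >> h.py <<'E'
def snap(k,names=("side",)):
    R={"top":(290,170,490,320),"side":(290,100,450,270)}
    for n in names:
        x0,y0,x1,y1=R[n];f=arm.grab_frame(n)[:,:,::-1];cv2.imwrite(f"pics/{n}{k}.png",f)
        cv2.imwrite(f"pics/{n}{k}z.png",cv2.convertScaleAbs(cv2.resize(f[y0:y1,x0:x1],None,fx=3.5,fy=3.5,interpolation=2),alpha=1.5))
E
python3 -c "
from h import *
st();snap(2)"
```

```text
t 2.9 pos [ 0.5538 -0.1213  0.1444] rpy [ 1.7997e+02 -4.0000e-02  1.9900e+01] along/lat mm 0.79 -1.44 F u,n,z 0.49 -0.01 0.23 open 0.0354
to ref tool -0.005770052423587351 0.003181000147476341
```

View pics/side2z.png

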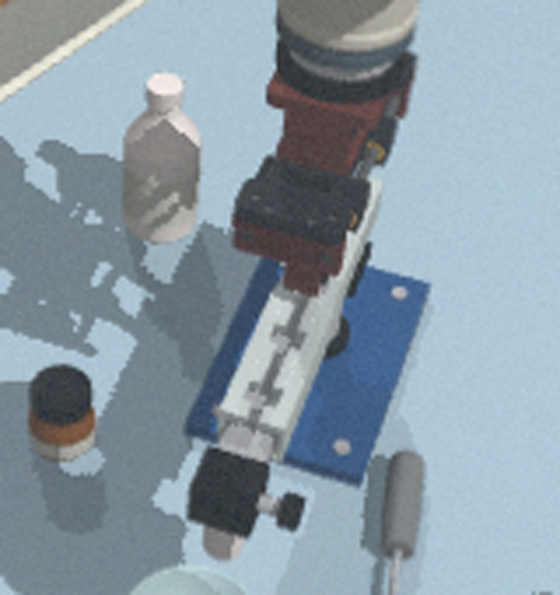

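The side view shows the fingers straddling the cap above the tube, with the front finger at zoom (305,280) and clear of everything. I'll centre on the cap and close gently.

arm_command --motion "-0.005 0.003 0 0 0 0 0.62; -0.005 0.003 0 0 0 0 0.65; -0.005 0.003 0 0 0 0 0.68; -0.005 0.003 0 0 0 0 0.72; -0.005 0.003 0 0 0 0 0.76; -0.005 0.003 0 0 0 0 0.8; -0.005 0.003 0 0 0 0 0.9; -0.005 0.003 0 0 0 0 0.9" --squeeze 12

```text
clock: 3.75
ee_pos: [0.5527, -0.1225, 0.1441]
orientation: [180.0, -0.0, 19.9]
ft_force: [0.5, -3.4, 3.4]
opening: 0.0242
```

```bash
python3 -c "
from h import *
st()"
```

```text
t 3.75 pos [ 0.5527 -0.1225  0.1441] rpy [ 1.7996e+02 -2.0000e-02  1.9910e+01] along/lat mm -0.03 -0.04 F u,n,z -3.33 0.73 3.38 open 0.0242
to ref tool -0.0001507610656819971 -0.00013240554648711854
```

arm_command --motion "-0.005 0.003 0.004 0 0 0 0.9; 0 0 0.008 0 0 0 0.9; 0 0 0.012 0 0 0 0.9; 0 0 0.016 0 0 0 0.9; 0 0 0.02 0 0 0 0.9; 0 0 0.024 0 0 0 0.9; 0 0 0.028 0 0 0 0.9; 0 0 0.028 0 0 0 0.9" --squeeze 16

```text
clock: 4.55
ee_pos: [0.5526, -0.1224, 0.1371]
orientation: [180.0, -0.0, 19.9]
ft_force: [-0.8, -1.3, 5.0]
opening: 0.0239
```

```bash
python3 -c "
from h import *
st();snap(3)"
```

```text
t 4.55 pos [ 0.5526 -0.1224  0.1371] rpy [ 1.7998e+02 -1.0000e-02  1.9910e+01] along/lat mm 0.16 0.01 F u,n,z -0.95 1.15 5.01 open 0.0239
to ref tool 3.230275373051935e-05 0.0006451746864904163
```

View pics/side3z.png

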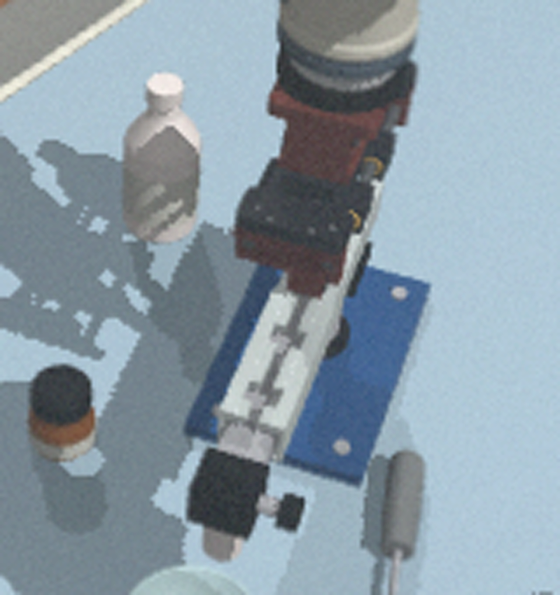

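The view is unchanged apart from the hand being 7 mm lower. The force matches the spring, so I'll press on to feel for the stop.

arm_command --motion "0 0 0.004 0 0 0 0.9; 0 0 0.007 0 0 0 0.9; 0 0 0.01 0 0 0 0.9; 0 0 0.01 0 0 0 0.9"

```text
clock: 5.0
ee_pos: [0.5527, -0.1223, 0.1351]
orientation: [180.0, -0.0, 19.9]
ft_force: [-1.5, -1.4, 9.3]
opening: 0.024
```

```bash
python3 -c "
from h import *
st();arm.grab_frame('side');st()"
```

```text
t 5.0 pos [ 0.5527 -0.1223  0.1351] rpy [ 1.7997e+02 -1.0000e-02  1.9920e+01] along/lat mm 0.15 -0.06 F u,n,z -0.79 1.93 9.31 open 0.024
to ref tool -0.00021998735301341274 0.0005978631896258231
t 5.05 pos [ 0.5527 -0.1224  0.1351] rpy [ 1.7997e+02 -2.0000e-02  1.9910e+01] along/lat mm 0.12 -0.09 F u,n,z -1.03 2.8 9.4 open 0.024
to ref tool -0.0003429178158072372 0.00046153114764278016
```

9.3 N at 9 mm of travel means the button is on its hard stop. I'll ease up slightly and start sliding outwards slowly.

arm_command --motion "0 0 -0.003 0 0 0 0.9; 0 -0.002 -0.003 0 0 0 0.9; 0 -0.004 -0.003 0 0 0 0.9; 0 -0.006 -0.003 0 0 0 0.9; 0 -0.008 -0.003 0 0 0 0.9; 0 -0.008 -0.003 0 0 0 0.9"

```text
clock: 5.65
ee_pos: [0.552, -0.1204, 0.1355]
orientation: [180.0, -0.0, 19.9]
ft_force: [-0.6, -1.4, 5.6]
opening: 0.0237
```

```bash
python3 -c "
from h import *
st();arm.grab_frame('side');st()"
```

```text
t 5.65 pos [ 0.552  -0.1204  0.1355] rpy [ 1.7998e+02 -1.0000e-02  1.9920e+01] along/lat mm 2.19 -0.01 F u,n,z -1.13 1.02 5.61 open 0.0237
to ref tool -1.7386325740753817e-05 0.008741770792041624
t 5.7 pos [ 0.552  -0.1204  0.1355] rpy [179.98  -0.    19.92] along/lat mm 2.19 -0.0 F u,n,z -0.88 0.43 5.02 open 0.024
to ref tool 1.907746033167083e-06 0.008770341455844958
```

arm_command --motion "0 -0.003 0 0 0 0 0.9; 0 -0.006 0 0 0 0 0.9; 0 -0.009 0 0 0 0 0.9; 0 -0.012 0 0 0 0 0.9"

```text
clock: 6.1
ee_pos: [0.5509, -0.1177, 0.1355]
orientation: [180.0, -0.0, 19.9]
ft_force: [-0.4, -1.0, 6.5]
opening: 0.0236
```

```bash
python3 -c "
from h import *
st();arm.grab_frame('side');st()"
```

```text
t 6.1 pos [ 0.5509 -0.1177  0.1355] rpy [179.97  -0.    19.92] along/lat mm 5.15 0.0 F u,n,z -0.8 0.76 6.55 open 0.0236
to ref tool 3.725519093459513e-05 0.020611228816306695
t 6.15 pos [ 0.5509 -0.1176  0.1355] rpy [ 1.7997e+02 -1.0000e-02  1.9920e+01] along/lat mm 5.24 -0.01 F u,n,z -0.19 0.77 5.84 open 0.0238
to ref tool -5.353321278010712e-06 0.020940054427729678
```

It slides freely. I'll carry on to about 29 mm.

arm_command --motion "0 -0.006 0 0 0 0 0.9; 0 -0.014 0 0 0 0 0.9; 0 -0.024 0 0 0 0 0.9; 0 -0.034 0 0 0 0 0.9; 0 -0.044 0 0 0 0 0.9; 0 -0.054 0 0 0 0 0.9; 0 -0.064 0 0 0 0 0.9; 0 -0.074 0 0 0 0 0.9; 0 -0.084 0 0 0 0 0.9; 0 -0.092 0 0 0 0 0.9; 0 -0.096 0 0 0 0 0.9; 0 -0.096 0 0 0 0 0.9"

```text
clock: 7.35
ee_pos: [0.5426, -0.0949, 0.1354]
orientation: [180.0, 0.0, 19.9]
ft_force: [-0.2, -1.6, 5.3]
opening: 0.024
```

```bash
python3 -c "
from h import *
st();snap(4)
for i in (0,4):
    for b in blobs(cv2.imread(f'pics/side{i}.png'),(330,215,368,265),60):print(i,b)"
```

```text
t 7.35 pos [ 0.5426 -0.0949  0.1354] rpy [1.7999e+02 1.0000e-02 1.9920e+01] along/lat mm 29.41 0.07 F u,n,z -1.39 0.76 5.28 open 0.024
to ref tool 0.0004330480924792009 0.11763251610644812
0 (array([354.64073227, 240.20366133]), np.int32(437), ((24.5, 24.999998092651367), (20.55480194091797, 22.45216941833496), 18.434947967529297), [343, 228, 24, 26])
4 (array([350.11007026, 250.80327869]), np.int32(427), ((20.0, 35.999996185302734), (20.871028900146484, 22.13593864440918), 18.434947967529297), [339, 238, 23, 26])
```

View pics/side4z.png

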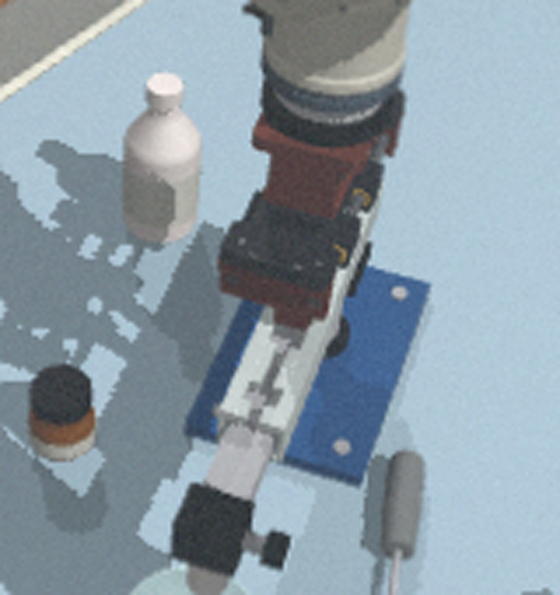

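The tube is out by about 29 mm, with the head now at zoom (213,527). I'll open the jaws slightly so the button rides on its own and the rear finger can push it.

arm_command --motion "0 0 0 0 0 0 0.7; 0 0 0 0 0 0 0.67; 0 0 0 0 0 0 0.66; 0 0 -0.006 0 0 0 0.66; 0 0 -0.012 0 0 0 0.66; 0 0 -0.012 0 0 0 0.66"

```text
clock: 8.0
ee_pos: [0.5427, -0.095, 0.1384]
orientation: [180.0, -0.0, 19.9]
ft_force: [0.3, 0.9, -0.4]
opening: 0.0299
```

```bash
python3 -c "
from h import *
st()"
```

```text
t 8.0 pos [ 0.5427 -0.095   0.1384] rpy [ 1.7999e+02 -2.0000e-02  1.9900e+01] along/lat mm 29.27 -0.05 F u,n,z 0.71 -0.63 -0.38 open 0.0299
to ref tool 1.3653277870879331e-05 0.11707373537780374
```

arm_command --motion "0 -0.006 0 0 0 0 0.66; 0 -0.014 0 0 0 0 0.66; 0 -0.022 0 0 0 0 0.66; 0 -0.03 0 0 0 0 0.66; 0 -0.038 0 0 0 0 0.66; 0 -0.046 0 0 0 0 0.66; 0 -0.054 0 0 0 0 0.66; 0 -0.062 0 0 0 0 0.66; 0 -0.07 0 0 0 0 0.66; 0 -0.076 0 0 0 0 0.66; 0 -0.078 0 0 0 0 0.66; 0 -0.078 0 0 0 0 0.66"

```text
clock: 9.2
ee_pos: [0.536, -0.0764, 0.1382]
orientation: [-180.0, -0.0, 19.9]
ft_force: [0.5, -1.7, 2.1]
opening: 0.0301
```

```bash
python3 -c "
from h import *
st();snap(5)
for i in (0,4,5):
    for b in blobs(cv2.imread(f'pics/side{i}.png'),(330,215,368,280),60):print(i,b[0],b[1])"
```

```text
t 9.2 pos [ 0.536  -0.0764  0.1382] rpy [-1.7999e+02 -1.0000e-02  1.9900e+01] along/lat mm 49.01 -0.08 F u,n,z -1.81 0.1 2.06 open 0.0301
to ref tool 2.3142538007326108e-05 0.196058674850018
0 [354.64073227 240.20366133] 437
4 [350.11007026 250.80327869] 427
5 [347.55452436 256.86542923] 431
5 [364.95833333 263.20833333] 48
```

View pics/side5z.png

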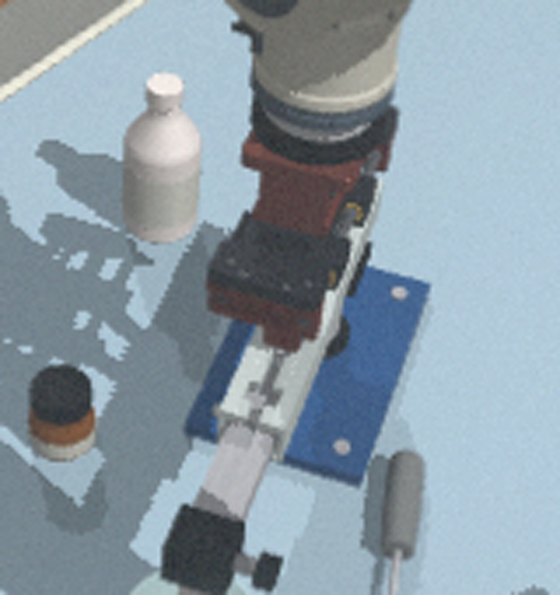

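The rear finger is pushing the tube with about 1.8 N, and the head is at zoom (203,548). From here I use small steps.

arm_command --motion "0 -0.002 0 0 0 0 0.66; 0 -0.004 0 0 0 0 0.66; 0 -0.006 0 0 0 0 0.66; 0 -0.008 0 0 0 0 0.66; 0 -0.01 0 0 0 0 0.66; 0 -0.01 0 0 0 0 0.66"

```text
clock: 9.85
ee_pos: [0.5352, -0.0742, 0.1382]
orientation: [-180.0, -0.0, 19.9]
ft_force: [0.7, -3.1, 1.0]
opening: 0.0301
```

```bash
python3 -c "
from h import *
st()"
```

```text
t 9.85 pos [ 0.5352 -0.0742  0.1382] rpy [-180.    -0.    19.9] along/lat mm 51.37 -0.03 F u,n,z -3.14 0.36 0.98 open 0.0301
to ref tool 0.00023963520451794073 0.20546059976524125
```

arm_command --motion "0 -0.002 0 0 0 0 0.66; 0 -0.004 0 0 0 0 0.66; 0 -0.004 0 0 0 0 0.66"

```text
clock: 10.15
ee_pos: [0.5348, -0.0733, 0.1382]
orientation: [-180.0, -0.0, 19.9]
ft_force: [1.8, -2.2, 1.4]
opening: 0.03
```

```bash
python3 -c "
from h import *
st();snap(6)
for i in (5,6):
    for b in blobs(cv2.imread(f'pics/side{i}.png'),(330,215,368,280),60):print(i,b[0],b[1])"
```

```text
t 10.15 pos [ 0.5348 -0.0733  0.1382] rpy [-180.     -0.     19.91] along/lat mm 52.37 -0.02 F u,n,z -2.66 -0.92 1.35 open 0.03
to ref tool 0.0002523555478865969 0.2094799068241497
5 [347.55452436 256.86542923] 431
5 [364.95833333 263.20833333] 48
6 [347.01385681 258.23787529] 433
6 [364.82352941 264.29411765] 51
```

arm_command --motion "0 -0.002 0 0 0 0 0.66; 0 -0.004 0 0 0 0 0.66; 0 -0.004 0 0 0 0 0.66"

```text
clock: 10.5
ee_pos: [0.5344, -0.0723, 0.1382]
orientation: [-180.0, -0.0, 19.9]
ft_force: [0.6, -3.3, 1.3]
opening: 0.0301
```

```bash
python3 -c "
from h import *
st()
arm.grab_frame('side');st()"
```

```text
t 10.5 pos [ 0.5344 -0.0723  0.1382] rpy [-179.99   -0.     19.9 ] along/lat mm 53.46 -0.01 F u,n,z -3.34 0.53 1.29 open 0.0301
to ref tool 0.00030487318277569957 0.21385460094770475
t 10.55 pos [ 0.5344 -0.0723  0.1382] rpy [-179.99   -0.     19.9 ] along/lat mm 53.45 -0.0 F u,n,z -3.24 0.28 1.87 open 0.0298
to ref tool 0.00034994790426212224 0.21378657759069
```

arm_command --motion "0 -0.002 0 0 0 0 0.66; 0 -0.004 0 0 0 0 0.66; 0 -0.004 0 0 0 0 0.66"

```text
clock: 10.85
ee_pos: [0.534, -0.0713, 0.1381]
orientation: [-180.0, 0.0, 19.9]
ft_force: [-0.3, -0.3, -0.3]
opening: 0.03
```

```bash
python3 -c "
from h import *
st();snap(7);st()"
```

```text
t 10.85 pos [ 0.534  -0.0713  0.1381] rpy [-1.7998e+02  1.0000e-02  1.9900e+01] along/lat mm 54.54 0.08 F u,n,z -0.21 0.42 -0.27 open 0.03
to ref tool 0.0007041493890229404 0.21815271950225532
t 10.9 pos [ 0.5336 -0.0711  0.1379] rpy [-1.7994e+02  5.0000e-02  1.9890e+01] along/lat mm 54.87 0.36 F u,n,z -0.55 0.4 0.31 open 0.03
to ref tool 0.001880814259823237 0.21947334898425255
```

View pics/side7z.png

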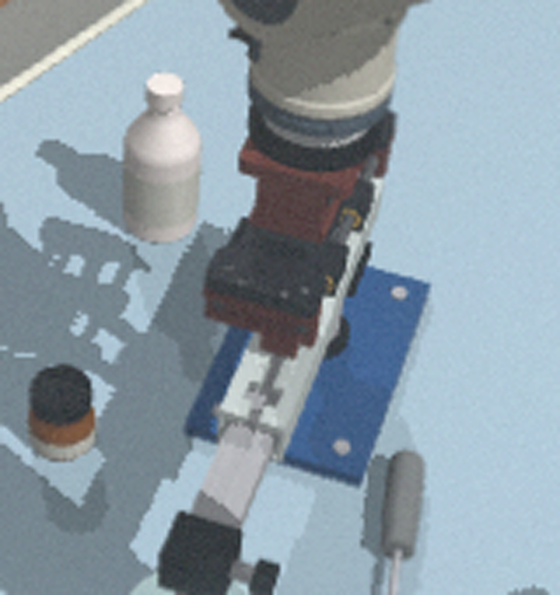

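The push force fell from 3.3 N to about 0 just where I expected the next hole, so the button has probably snapped up. I'll open, lift clear and look.

arm_command --motion "0 0.006 0 0 0 0 0.6; 0 0.008 0 0 0 0 0.5; 0 0.008 0 0 0 0 0.4; 0 0.008 0 0 0 0 0.4; 0 0.008 -0.05 0 0 0 0.4; 0 0.008 -0.15 0 0 0 0.4; 0 0.008 -0.28 0 0 0 0.4; 0 0.15 -0.4 0 0 0 0.4; 0 0.3 -0.4 0 0 0 0.4; 0 0.45 -0.4 0 0 0 0.4; 0 0.6 -0.4 0 0 0 0.4; 0 0.75 -0.4 0 0 0 0.4; 0 0.85 -0.4 0 0 0 0.4; 0 0.9 -0.4 0 0 0 0.4; 0 0.9 -0.4 0 0 0 0.4;0 0.9 -0.4 0 0 0 0.4"

```text
clock: 12.5
ee_pos: [0.6103, -0.2821, 0.2382]
orientation: [-180.0, 0.0, 19.9]
ft_force: [-0.6, 0.1, -0.7]
opening: 0.0526
```

```bash
python3 - <<'E'
from h import *
st();snap(8,("side","top"))
for n,roi in(("top",(260,225,425,320)),("side",(330,160,395,280))):
    for b in blobs(cv2.imread(f"pics/{n}8.png"),roi,55):print(n,b[0],b[1])
E
```

```text
t 12.5 pos [ 0.6103 -0.2821  0.2382] rpy [-1.7995e+02  2.0000e-02  1.9910e+01] along/lat mm -169.67 0.48 F u,n,z 0.3 0.54 -0.73 open 0.0526
to ref tool 0.0008503223712476863 -0.6786987803436094
top [374.06584362 251.77366255] 243
top [273.95767196 287.59435626] 567
top [372.15625 296.775  ] 160
top [282.392 310.288] 125
side [372.5982906  190.12820513] 117
side [386.4        196.77142857] 35
side [346.51146789 258.86697248] 436
side [365.08196721 264.98360656] 61
```

View pics/side8z.png

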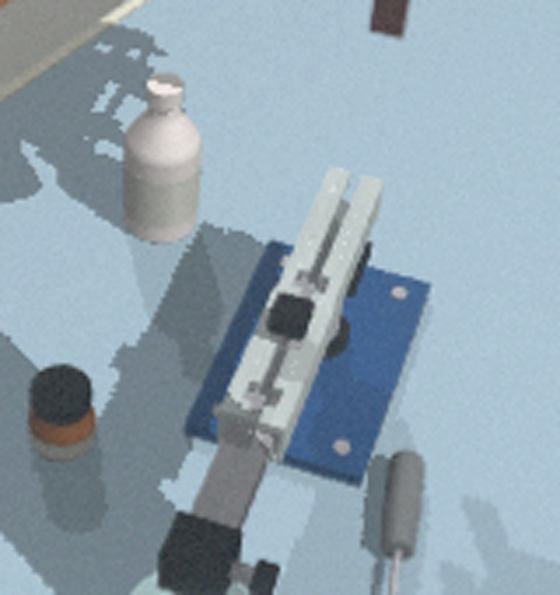

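View pics/top8.png

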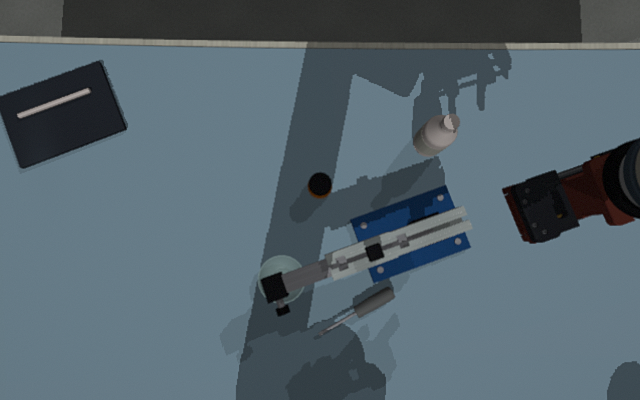

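```bash
python3 - <<'E'
from h import *
f=cv2.imread
def cap(i,tr,sr,th):
    t=max(blobs(f(f"pics/top{i}.png"),tr,th),key=lambda b:b[1])[0];s=max(blobs(f(f"pics/side{i}.png"),sr,th),key=lambda b:b[1])[0];return t,s
for th in(50,55,60):
    A=cap(0,(390,225,420,256),(368,160,390,186),th);B=cap(8,(358,236,390,266),(360,178,384,204),th)
    a=tri(*A);b=tri(*B);print(th,a,b,(b[0]-a[0])[:2]@U)
    H=cap(0,(285,255,325,292),(335,222,367,258),th);G=cap(8,(255,265,293,304),(330,240,361,280),th)
    a=tri(*H);b=tri(*G);print(" head",(b[0]-a[0])[:2]@U,(plane("top",G[0],.109)-plane("top",H[0],.109))[:2]@U)
# expected side px of cap centre, given top ray, for z .149 vs .1433
for z in(.149,.1433):print(z,proj("side",plane("top",B[0],z)),"meas",B[1]," start",proj("side",plane("top",A[0],z)),A[1])
E
```

```text
50 (array([ 0.55301649, -0.12329544,  0.14731303]), np.float64(0.000306076003379099)) (array([ 0.53491949, -0.07417492,  0.14686218]), np.float64(0.0011715766992379658)) 0.052347724638834574
 head 0.05327490254177101 0.053748802102130545
55 (array([ 0.55295536, -0.12328444,  0.1472361 ]), np.float64(0.00027345746170036295)) (array([ 0.53507354, -0.07397955,  0.1466541 ]), np.float64(0.0007910917525549845)) 0.05244739069114097
 head 0.05327753241786985 0.053622855026290064
60 (array([ 0.55301076, -0.1232379 ,  0.14712298]), np.float64(0.00019150649205713295)) (array([ 0.53532645, -0.07382949,  0.14673576]), np.float64(0.0002885399098856145)) 0.052477115375793706
 head 0.05333538819884506 0.05360179731600822
0.149 [372.20259565 189.48134903] meas [372.35772358 190.08943089]  start [379.09813532 173.93761833] [379.21259843 174.4015748 ]
0.1433 [372.26602837 191.01038591] meas [372.35772358 190.08943089]  start [379.19150415 175.34928917] [379.21259843 174.4015748 ]
```

```bash
python3 -c "
from h import *
arm.job_done();st()"
```

```text
the job is handed in; nothing more can be done
the job is handed in; nothing more can be done
```

I ran the boom out by one hole, and the job is handed in (about 12.6 s on the clock; no verdict is reported). I pinched the cap fore and aft and pressed it to its stop (9.3 N at 9 mm). After easing up slightly, I slid the tube out to about 29 mm. I then opened the jaws so the button rode free and pushed the cap with the rear finger in 1 mm steps. The push force dropped from 3.3 N to about 0 at about 51.5 mm; I opened, lifted clear and backed away.

**Button:** from the two cameras, the cap's height is 146.8 mm, against 147.1 to 147.3 mm at the start. A button still riding down would read about 5.7 mm lower, so it is popped up.

**Travel:** the cap moved about 52.4 mm and the probe head about 53.5 mm, which agree to roughly 1 mm. The next hole was measured at about 52.5 mm. The head is over the dish.

**Other things:** in the last pictures the dish, bottle, jar and screwdriver look where they were at the start; I did not measure them. Sideways force in the sensor readings I took stayed under about 3.5 N. No check failed.

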